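Refit the lathe's speed knob and turn it down

ROBOT

A 6-joint arm with a two-finger parallel gripper is mounted at the origin on the work surface. World frame = base frame: x ahead of the robot, y to its left, z up, the work surface at z = 0. Lengths are in mm, angles in rad, forces in N, time in s.
With the tool pointing down it reaches from about 350 to 775 mm from the base axis. Payload 7.3 kg.
Tool frame: the origin (TCP) lies midway between the tips of the shut fingers; the grasp point (between the pads) lies 19 mm behind it; z points along the fingers, y is the line along which they close (so a half turn about z gives the same grasp; the last joint's range is limited). The gripper opens to 92 mm and grips with 3 to 60 N. Pads are 19 mm wide; open, the fingers measure 130 mm over their backs; the gripper's body (75 mm by 190 mm) begins 47 mm behind the grasp point.
Start: joints at [1.073, 0.342, 1.524, -0, 1.275, -0.146], TCP at [180.896, 492.873, 205.641] pointing down, gripper open.
Joint ranges: [-2.53, 2.53], [-0.77, 2.02], [0.04, 2.7], [-1, 4.14], [0.28, 2.66], [-3.11, 3.11]. Speed limits (rad/s): [2.57, 2.57, 3.14, 3.14, 3.14, 3.14].

INTERFACE

Orientations are given as [roll, pitch, yaw] about the fixed x, y, z axes, in that order (R = Rz(yaw) Ry(pitch) Rx(roll)).
In Python, from station import bot gives the robot as it stands.
- The arm moves only by the tool play_rows, never from a script. Its argument "motion" is one flat list of numbers, 5 for each row, row after row: the finger opening in mm, from 0 to 91.8, then the shift along the tool's x, y, z in mm, then the turn about the tool's z in rad. In form: [fingers, dx, dy, dz, yaw, fingers, dx, dy, dz, yaw, ...]. A call has exactly 10 rows; each row shifts and turns the commanded pose from where the row before left it, along the tool's axes as they then stand; what a row does not reach is not made up. A row lasts 1/10 s, in which the tool goes at most 50 mm and 8.59 degrees, less where a joint would pass 70% of its speed; a pose out of reach is approached as far as the arm can. A call is refused whole if a number of a shift passes 50 or a number of a turn 0.15, either way. A call with a gripper value outside its range is refused whole. The fingers move at their own pace and stop on an object; "newtons" is the grip in N (left out, the last holds). Time passes only in rows, so rows that do not move let the fingers close, or fill a call up. It gives the time, the measured TCP pose, the force, the opening and the grip force at its end, in the units of the state.
- bot.sense(): the state, without advancing time (a new reading comes with each control period).
- bot.camera(name): name is "side" or "top" or "wrist"; returns (picture, depth): 420x560x3 uint8, blue, green, red; 420x560 float32, mm along the optical axis (not along the pixel's ray), 0 where there is no reading.
- bot.camera_info(name): a dict with "fovy" (degrees; the focal length in pixels is half the picture's height over the tangent of half this angle, whatever the lens; pixels are square), "cx", "cy" (the principal point, pixels), "k1" (the pictures are not rectified: a ray, as slopes to the right and down, at radius r is drawn at 1 + k1 r^2 times it, then the intrinsics apply), "R" (3x3) and "t" (3): a world point X has camera coordinates R X + t. Camera axes: x right, y down, z forward; pixel columns grow to the right and rows downward; lengths in mm; the calibration is good to about 2 mm. A picture is of the moment at which its call begins: read the wrist's pose just before it. camera_info takes no time and is no camera call; for the wrist camera it gives the pose at the moment of the call.
- bot.finish_job(): hands the job in; it is judged then, once.
The state is a dict: "time_s": time; "qpos": joint angles; "dq": joint speeds; "tau": joint torques, N m; "tool_pos": TCP position; "tcp_rot": TCP orientation; "ft_force": force on the tool from outside, world axes, zero at the start; "ft_torque": the same for the moment, N m; "width": finger opening in mm; "grip_force": force on a finger pad.
Only numpy, scipy, OpenCV 4.12 (cv2) and the standard library are available. Lean on these libraries where they do the work, as an engineer would, in place of code of your own. Each camera call takes 0.05 s, during which the arm holds its last target. There are 200 camera calls.

TASK

The black speed knob has come off the lathe's control box. Feel for the flat of the D-shaft with the knob, turning it lightly on the shaft as the shaft stands, and push it straight on until it snaps fully home without forcing it (if it sits crooked to the flat it must be turned, not pressed); then turn the fitted knob anticlockwise (seen from above) to its low-speed stop, not straining it there, and let go. Leave the other things on the bench where they are.

Things in the scene. Friction and masses are not known exactly. Their poses are not given: they have to be found in the camera images.
- knob: Loose speed knob of plain black plastic, upright on the bench, bore downwards; 0.06 to 0.13 kg. Origin: centre of its underside, on the bore's axis; z up. 12-sided skirt about 52 mm across, z 0 to 24.5 mm, with a grip bar on top. The blind bore in the underside is D-shaped, 17.6 mm across, 22 mm deep, its flat on the +x (pointer) side, 2.5 mm from the axis.
- knob_grip (a point): Centre of the knob's grip bar, on the knob's axis 40 mm over its underside. The bar is 12 mm thick (knob y), 46 mm long (knob x) and stands from 24.5 mm to 53 mm over the underside; a pale line on its top marks the pointer (+x) end.
- knob_nose (a point): Tip of the small pointer nose on the knob's skirt, 30 mm from the bore's axis along the knob's +x, 18 mm over its underside.
- control_box: Green box with an aluminium top, 150 x 150 mm, 80 mm high, fixed to the bench. Origin: centre of its underside, straight under the D-shaft; z up, front (switch, lamp) on its -x side. Nine dial ticks lie round the shaft.
- shaft_tip (a point): Centre of the top end of the upright steel D-shaft, 32 mm over the box's top (112 mm over the bench) at rest. Axes are the BOX's: this frame sinks with the shaft but does not turn with it. Shaft 16 mm thick, one deep flat 2 mm from its axis over its whole length, round side chamfered 1 mm at the tip, the flat not. It is sprung: it starts to sink at 2 N and reaches the bottom, 6 mm lower, at 5 N.
- shaft_foot (a point): On the shaft's axis at the box's top, 80 mm over the bench. The shaft turns stiffly (about 0.12 N m; a light rub does not turn it) between two stops: at the low-speed stop its flat faces low_mark, the other stop is 120 degrees clockwise of that. It now stands with its flat somewhere between 36 and 110 degrees clockwise of the low mark; its angle is not measured.
- seat (a point): Where the centre of the knob's underside rests once fitted and let go: on the shaft's axis, 10 mm over the box's top. A wrongly turned bore just rests on the tip; within some 4 to 8 degrees of the shaft it drops on (play some 8 degrees either way). 5 mm on, a sprung catch resists with 8 to 18 N, more if the knob is twisted; the knob is home when the tip meets the bore's end (22 mm on), and the catch holds it.
- low_mark (a point): Low-speed mark on the box's top, 30 mm from the shaft's axis (x -21, y +21 mm from it in the box's axes), just inside the one long dial tick. The knob's nose stands above it at the low-speed stop, give or take the play; the other ticks run clockwise from it. The stop is hard: a twist over 0.25 N m against it strains the shaft.
- bung: Bystander: turned wooden bung, 34 mm thick, 28 mm high, beside the knob, beyond the pointer end of its bar. Origin: centre of its underside.
- bearing: Bystander: steel ball-bearing ring, 40 mm across, 13 mm high, beside the knob, beyond the other end of its bar. Origin: centre of its underside.
- glue: Bystander: glue bottle, 60 mm thick, 170 mm high, at the back of the bench. Origin: centre of its underside.
- sanding_block: Bystander: cork sanding block, 70 x 110 x 35 mm, at the back of the bench. Origin: centre of its underside.
- screwdriver: Bystander: screwdriver lying at the right of the bench. Origin: underside, between handle and blade.
- screw_jar: Bystander: jar, 72 mm thick, 80 mm high, at the left of the bench. Origin: centre of its underside.
Things that resemble listed ones, but are neither listed nor needed, are in the scene too. Several things have the shape of the knob; the one meant has the colours described above. There is more than one size of the control_box; the job needs the smaller.

How it is judged (in metres and radians):
On the way, in this order (a step that is already met when the one before it is completed fails the run):
1. the knob is pushed fully home on the D-shaft (at least 20 mm on, upright, on the shaft's axis) while it still stands away from the low-speed stop (z of knob in the frame of shaft_tip below -0.02 m and horizontal distance between knob and shaft_tip below 0.003 m and angle between knob's own z axis and vertical below 0.12 rad), for 0.2 s.
2. the fitted knob is turned anticlockwise to the low-speed stop (all of step 1 and horizontal distance between knob_nose and low_mark below 0.0075 m), for 0.2 s.
At the end, for the whole second after the job is handed in: the knob sits at rest on the shaft, snapped on (shaft at least 20 mm into the bore, within 3 mm of its axis, upright within 7 degrees), its pointer nose within 7.5 mm (about 14 degrees) of the low-speed mark (all of step 2 and linear speed of knob below 0.01 m/s and angular speed of knob below 0.1 rad/s); the robot touches nothing.
It fails at once if the knob is forced or twisted against the shaft or box with more than 50 N (contact force between knob and control_box above 50 N).
It fails at once if a bystander is moved more than 30 mm (distance of any of bung, bearing, glue, sanding_block, screwdriver, screw_jar from where it was at the start of the episode above 0.03 m).
It also fails if it takes over 72 s, if anything falls off the work surface, if the arm or the gripper's body presses on something with over 40 N, if the wrist force passes 120 N, or if a joint passes its speed limit or range.

## Working session

There is one attempt and no reset: what is moved stays moved. The work goes in short steps, Python scripts to look and compute and a tool call to move; the robot and the scene stay as the last step left them, time stands still between calls to the robot, and variables do not carry over. Pictures are saved under pics/ and viewed, at most 10 in all, crops included, and the job is handed in when it is done.

Besides the shell and the picture viewer there is one more tool, called after "Request:" as a command line: name --argument value ..., lists and objects as JSON in quotes. play_rows: Moves the arm, as the interface text tells. Its arguments: {"type":"object","properties":{"motion":{"type":"array","items":{"type":"number"}},"newtons":{"type":"number"}},"required":["motion"]}

```bash
mkdir -p pics; cat > h.py <<'E'
from station import bot
import numpy as np, cv2
def ray(n,u,v,ci=None):
    c=ci or bot.camera_info(n); f=210/np.tan(np.radians(c["fovy"])/2)
    d=np.array([(u-c["cx"])/f,(v-c["cy"])/f]); s=d.copy()
    for _ in range(30): s=d/(1+c["k1"]*(s@s))
    R=np.array(c["R"]); t=np.array(c["t"]); return -R.T@t, R.T@np.array([s[0],s[1],1])
def atz(n,u,v,z,ci=None):
    o,d=ray(n,u,v,ci); return o+d*(z-o[2])/d[2]
def proj(n,X,ci=None):
    c=ci or bot.camera_info(n); f=210/np.tan(np.radians(c["fovy"])/2)
    p=np.array(c["R"])@np.array(X)+np.array(c["t"]); s=p[:2]/p[2]; s=s*(1+c["k1"]*(s@s))
    return s*f+[c["cx"],c["cy"]]
E
python3 - <<'E'
from h import *
s=bot.sense(); print(s)
p,d=bot.camera("top"); cv2.imwrite("pics/top.png",p); np.save("topd.npy",d)
p2,d2=bot.camera("side"); cv2.imwrite("pics/side.png",p2);np.save("sided.npy",d2)
print(bot.camera_info("top"))
E
```

```text
{'time_s': 0.0, 'qpos': array([ 1.07301407e+00,  3.42746901e-01,  1.52499022e+00, -1.25011658e-05,
        1.27537281e+00, -1.45999687e-01]), 'dq': array([ 0.00078794,  0.00015903,  0.00024841,  0.00066319, -0.00034697,
        0.00132884]), 'tau': array([ 3.42986618e-05, -4.31252110e+01, -2.44215310e+01,  7.17959111e-02,
        5.61997353e-02, -1.65405140e-04]), 'tool_pos': array([180.68072661, 492.48313199, 204.94177657]), 'tcp_rot': array([-3.14008978e+00, -2.08909096e-04,  2.78981357e+00]), 'ft_force': array([ 0.1617796 ,  0.80678462, -0.05652446]), 'ft_torque': array([ 0.01633954,  0.03271054, -0.04434757]), 'grip_force': 0.0, 'width': 91.66838251507369}
{'fovy': 57.42419600361468, 'cx': 278.4638616822098, 'cy': 212.70623564269474, 'k1': 0.032344946541105805, 'R': array([[-2.36555050e-02, -9.99719873e-01, -7.69407134e-04],
       [-9.89539761e-01,  2.35241618e-02, -1.42329462e-01],
       [ 1.42307691e-01, -2.60551634e-03, -9.89819040e-01]]), 't': array([  -3.20560158,  505.61403388, 1208.78245171])}
```

View pics/top.png

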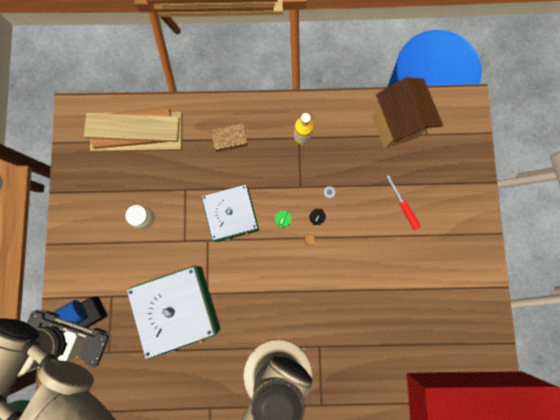

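View pics/side.png

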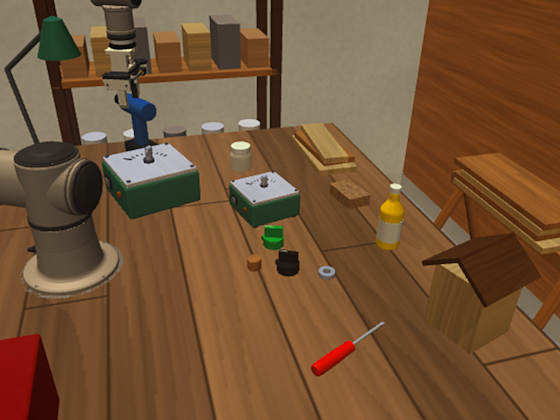

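The top view shows the small box at about (230,212), the black knob at (317,216), the bearing at (329,192), the bung at (310,240) and a green decoy knob at (283,218). I'll enlarge that area.

```bash
python3 - <<'E'
from h import *
p=cv2.imread("pics/top.png")
cv2.imwrite("pics/topc.png",cv2.resize(p[175:265,195:345],None,fx=5.3,fy=5.3,interpolation=cv2.INTER_CUBIC))
for n,u,v,z in [("knob",317,216,53),("bear",329,192,13),("bung",310,240,28),("green",283,218,53),("shaft",229,211.5,112),("boxc",230,212.5,80)]: print(n,atz("top",u,v,z).round(1))
E
```

```text
knob [ 489.4 -138.1   53. ]
bear [ 574.4 -185.2   13. ]
bung [ 415.  -115.1   28. ]
green [485.5 -29.2  53. ]
shaft [501.8 135.6 112. ]
boxc [503.4 136.6  80. ]
```

View pics/topc.png

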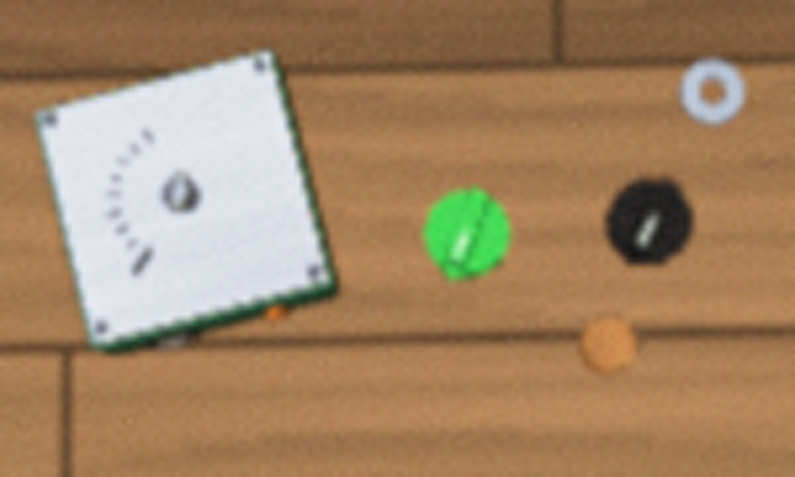

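The pointer bar lies at about 158°, which almost matches the current tool yaw. I'll move over the knob in two calls.

Request:
play_rows --motion '[91,-32,-15,0,0,91,-32,-15,0,0,91,-32,-15,0,0,91,-32,-15,0,0,91,-32,-15,0,0,91,-32,-15,0,0,91,-32,-15,0,0,91,-32,-15,0,0,91,-32,-15,0,0,91,-32,-15,0,0]'

```text
time_s: 1.1
tool_pos: [430.3, 240.5, 205.4]
tcp_rot: [-3.141, -0.001, 2.79]
ft_force: [0.7, 1.3, -0.5]
width: 91.0
grip_force: 0.0
```

Request:
play_rows --motion '[91,-19,-34,4,0,91,-19,-34,4,0,91,-19,-34,4,0,91,-19,-34,4,0,91,-19,-34,4,0,91,-19,-34,4,0,91,-19,-34,4,0,91,-19,-34,4,0,91,-19,-34,4,0,91,-19,-34,4,0]'

```text
time_s: 2.1
tool_pos: [490.6, -144.4, 165.2]
tcp_rot: [3.141, -0.001, 2.79]
ft_force: [1.9, 0.0, -0.4]
width: 91.1
grip_force: 0.0
```

```bash
python3 - <<'E'
from h import *
s=bot.sense(); ci=bot.camera_info("wrist")
p,d=bot.camera("wrist"); cv2.imwrite("pics/w1.png",p); np.savez("w1.npz",d=d,**ci)
print(s["tool_pos"],s["tcp_rot"],s["time_s"],s["ft_force"]); print({k:ci[k] for k in ci})
print(proj("wrist",[489,-138,53],ci))
E
```

```text
[ 490.62307333 -144.41029957  165.16197117] [ 3.14136854e+00 -5.67509727e-04  2.78960942e+00] 2.1 [ 1.91600100e+00  1.26821998e-03 -4.00447453e-01]
{'fovy': 70.30031233333361, 'cx': 277.8163210003481, 'cy': 210.98500113050125, 'k1': -0.04235915155788246, 'R': array([[ 0.34494232,  0.93862313, -0.00118741],
       [ 0.89234391, -0.32754194,  0.31054568],
       [ 0.29109644, -0.10817992, -0.95055771]]), 't': array([ -33.08129992, -511.61729862,  195.58616169])}
[283.73420394 197.5754836 ]
```

View pics/w1.png

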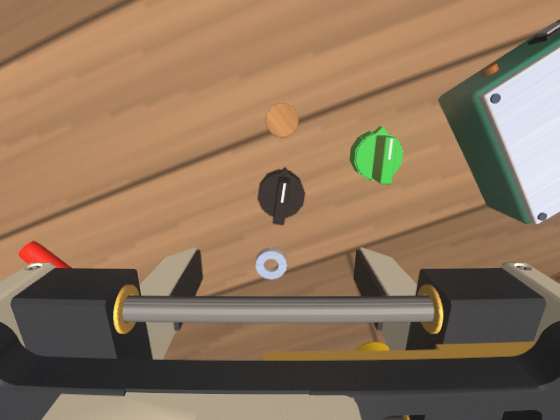

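```bash
python3 - <<'E'
from h import *
p=cv2.imread("pics/w1.png")
c=cv2.resize(p[155:235,240:325],None,fx=7,fy=7,interpolation=cv2.INTER_CUBIC)
c=np.clip(c.astype(float)*1.8,0,255).astype(np.uint8)
cv2.imwrite("pics/w1c.png",c)
E
```

```text
(no output)
```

View pics/w1c.png

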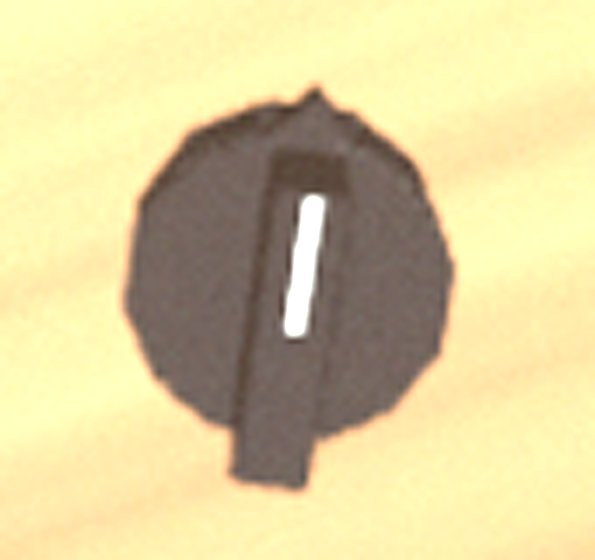

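```bash
python3 - <<'E'
from h import *
z=np.load("w1.npz"); ci={k:z[k] for k in("cx","cy","k1","R","t","fovy")}
a=atz("w",284.7,182.1,53,ci);b=atz("w",278.3,224.1,53,ci);n=atz("w",240+317/7,155+88/7,18,ci)
v=a-b;print(a,b,(a+b)/2,np.linalg.norm(v),np.arctan2(v[1],v[0]),n)
m=(a+b)/2; v=n-m; print(np.hypot(*v[:2]),np.arctan2(v[1],v[0]))
s=bot.sense();p=s["tool_pos"];y=s["tcp_rot"][2];d=m-p;print("tool shift",np.cos(y)*d[0]+np.sin(y)*d[1],np.sin(y)*d[0]-np.cos(y)*d[1],y)
for u,v,h in((282,120,28),(271,264,13)): print(atz("w",u,v,h,ci))
E
```

```text
[ 474.26563219 -131.66148737   53.        ] [ 514.05927126 -153.06622761   53.        ] [ 494.16245172 -142.36385749   53.        ] 45.18513710809371 2.6480917405502047 [ 466.70785826 -127.48384395   18.        ]
31.227704122931236 2.6449228071475694
tool shift 0.08651512630530611 7.866037292788701 2.787275313025521
[ 417.8733444 -113.7426127   28.       ]
[ 574.82322294 -185.02109496   13.        ]
```

Request:
play_rows --motion '[91,0,0,15,0.07,91,0,0,15,0.07,91,0,0,15,0,91,0,0,15,0,91,0,0,15,0,91,0,0,0,0,91,0,0,0,0,91,0,0,0,0,91,0,0,0,0,91,0,0,0,0]'

```text
time_s: 3.15
tool_pos: [491.1, -143.0, 91.2]
tcp_rot: [3.141, 0.001, 2.65]
ft_force: [-0.4, -0.2, 0.5]
width: 91.1
grip_force: 0.0
```

```bash
cat >> h.py <<'E'
def shift(m):
    s=bot.sense();p=s["tool_pos"];y=s["tcp_rot"][2];d=np.array(m)-p
    print("pos",p.round(2),"rot",s["tcp_rot"].round(4),"F",s["ft_force"].round(2),"T",s["ft_torque"].round(3),"t",s["time_s"])
    print("shift",np.round([np.cos(y)*d[0]+np.sin(y)*d[1],np.sin(y)*d[0]-np.cos(y)*d[1],-d[2]],2))
E
python3 - <<'E'
from h import *
shift([494.2,-142.4,28]); 
for i in range(3):
  ci=bot.camera_info("wrist"); p,d=bot.camera("wrist"); s=bot.sense(); print(s["tool_pos"], -np.array(ci["R"]).T@ci["t"])
cv2.imwrite("pics/w2.png",cv2.resize(p[60:360,110:450],None,fx=2,fy=2)); np.savez("w2.npz",d=d,**ci)
shift([494.2,-142.4,28])
E
```

```text
pos [ 491.13 -142.96   91.19] rot [3.1414e+00 1.1000e-03 2.6498e+00] F [-0.41 -0.17  0.55] T [ 0.012  0.02  -0.003] t 3.15
shift [-2.44  1.94 63.19]
[ 491.02729987 -142.94241723   91.06445531] [ 416.11063144 -102.9438102   270.65010732]
[ 490.98127619 -142.90482291   90.972852  ] [ 416.069772   -102.93498892  270.55283596]
[ 490.91616502 -142.89695392   90.85742842] [ 416.03818198 -102.92831668  270.46107007]
pos [ 490.92 -142.9    90.86] rot [3.1414e+00 4.0000e-04 2.6497e+00] F [-0.08  0.72  0.13] T [-0.023 -0.036  0.04 ] t 3.3
shift [-2.66  1.99 62.86]
```

View pics/w2.png

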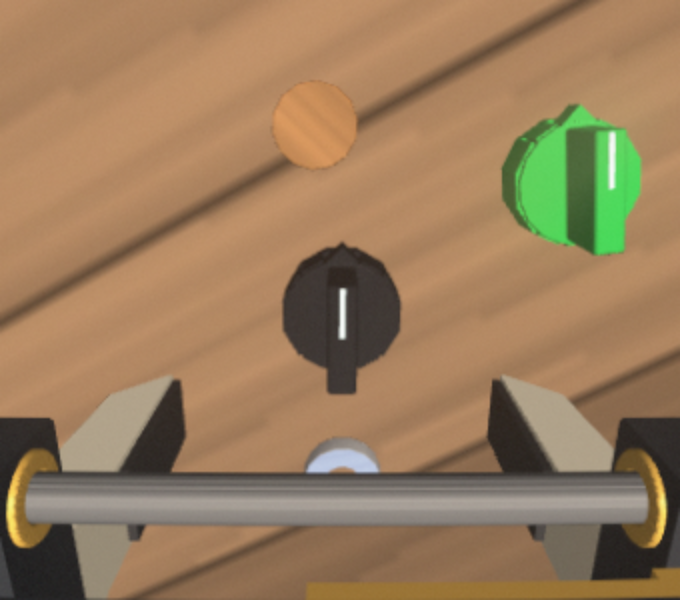

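```bash
python3 - <<'E'
from h import *
z=np.load("w2.npz"); ci={k:z[k] for k in("cx","cy","k1","R","t","fovy")}
a=atz("w",281.4,203,53,ci);b=atz("w",280.6,256,53,ci);v=a-b;m=(a+b)/2
print(a,b,m,np.linalg.norm(v),np.arctan2(v[1],v[0])); shift([m[0],m[1],28])
E
```

```text
[ 474.48580192 -131.49214148   53.        ] [ 513.64951895 -153.02276032   53.        ] [ 494.06766043 -142.2574509    53.        ] 44.691881581407806 2.638934236833975
pos [ 490.92 -142.9    90.86] rot [3.1414e+00 4.0000e-04 2.6497e+00] F [-0.08  0.72  0.13] T [-0.023 -0.036  0.04 ] t 3.3
shift [-2.48  2.05 62.86]
```

Request:
play_rows --motion '[91,-2.5,2,12,0,91,0,0,12,0,91,0,0,12,0,91,0,0,12,0,91,0,0,9,0,91,0,0,5,0,91,0,0,0,0,91,0,0,0,0,60,0,0,0,0,30,0,0,0,0]' --newtons 30

```text
time_s: 4.3
tool_pos: [494.3, -142.4, 29.1]
tcp_rot: [3.141, 0.001, 2.65]
ft_force: [0.3, 0.1, -0.5]
width: 79.3
grip_force: 0.0
```

Request:
play_rows --motion '[0,0,0,0,0,0,0,0,0,0,0,0,0,0,0,0,0,0,0,0,0,0,0,0,0,0,0,0,0,0,0,0,0,0,0,0,0,0,0,0,0,0,0,0,0,0,0,0,0,0]' --newtons 30

```text
time_s: 5.3
tool_pos: [493.9, -142.2, 28.6]
tcp_rot: [3.141, -0.0, 2.65]
ft_force: [-0.2, -0.1, 0.3]
width: 11.0
grip_force: 30.0
```

Request:
play_rows --motion '[0,0,0,-20,0,0,0,0,-20,0,0,0,0,-20,0.14,0,0,0,-20,0.14,0,0,0,-20,0.14,0,0,0,-20,0.14,0,0,0,-20,0.14,0,0,0,0,0.14,0,0,0,0,0.14,0,0,0,0,0.14]'

```text
time_s: 6.3
tool_pos: [493.8, -142.2, 168.6]
tcp_rot: [-3.142, -0.0, 1.524]
ft_force: [-0.3, -1.0, -1.5]
width: 11.1
grip_force: 30.0
```

Request:
play_rows --motion '[0,25,0,0,0,0,25,0,0,0,0,25,0,0,0,0,25,0,0,0,0,25,0,0,0,0,25,0,0,0,0,25,0,0,0,0,25,0,0,0,0,5,0,0,0,0,0,0,0,0]'

```text
time_s: 7.3
tool_pos: [502.2, 63.0, 168.4]
tcp_rot: [-3.141, 0.0, 1.532]
ft_force: [0.4, 0.3, -1.4]
width: 10.8
grip_force: 30.0
```

```bash
python3 - <<'E'
from h import *
bot.camera("wrist"); ci=bot.camera_info("wrist"); p,d=bot.camera("wrist"); np.savez("w3.npz",d=d,**ci)
cv2.imwrite("pics/w3f.png",p)
shift([502,136,168]); q=proj("w",[502,136,112],ci); print(q)
u,v=int(q[0]),int(q[1]); u0=max(0,u-100);v0=max(0,v-75)
cv2.imwrite("pics/w3.png",cv2.resize(p[v0:v0+150,u0:u0+200],None,fx=4,fy=4,interpolation=cv2.INTER_CUBIC)); print(u0,v0)
E
```

```text
pos [502.29  61.83 168.51] rot [-3.1413e+00  4.0000e-04  1.5297e+00] F [0.26 0.23 0.17] T [-0.045 -0.019 -0.032] t 7.4
shift [74.1  -3.34  0.51]
[273.78645361 128.35182162]
173 53
```

View pics/w3.png

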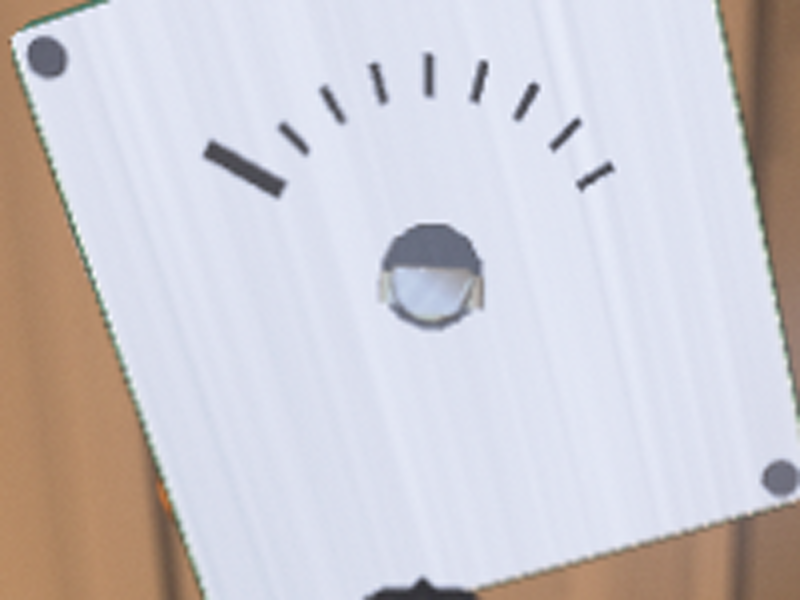

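The tip shows the flat facing almost along tool +x. Its edge runs from crop pixel (383,265) to (482,268), with the body below it. I'll work out the axis, the flat angle and the box yaw.

```bash
python3 - <<'E'
from h import *
z=np.load("w3.npz"); ci={k:z[k] for k in("cx","cy","k1","R","t","fovy")}
P=lambda x,y,h: atz("w",173+x/4,53+y/4,h,ci)
a=P(385,265.5,112);b=P(480,268,112);e=a-b;L=np.linalg.norm(e);e/=L
n=np.array([-e[1],e[0],0]); n=n if n@[0,1,0]>0 else -n
bot_=P(430,326,112)
print("edge",a,b,L,"flat ang deg",np.degrees(np.arctan2(n[1],n[0])),"axis",(a+b)/2-2*n,"round depth",(bot_-a)@n)
s1,s2=P(47,56,80),P(780,478,80); print("screws mid",(s1+s2)/2,np.linalg.norm(s1-s2))
ax=(s1+s2)/2
for q in [(207,150),(283,190),(429,75),(612,168),(580,186)]:
  w=P(*q,80)-ax; print(q,np.hypot(*w[:2]),np.degrees(np.arctan2(w[1],w[0])))
E
```

```text
edge [498.85108705 142.75556841 112.        ] [516.86049162 141.57466624 112.        ] 18.04807974806322 flat ang deg 86.24840521896789 axis [507.72492753 140.16940312 112.        ] round depth -11.001194856777929
screws mid [507.82348538 139.72969958  80.        ] 182.01756132724583
(207, 150) 53.744703062077576 149.2601970281342
(283, 190) 36.05565642240693 148.60925361344064
(429, 75) 40.0663069245016 88.55082386092435
(612, 168) 43.94796219205253 27.686433197047247
(580, 186) 36.3921065285625 27.949821190955177
```

```bash
python3 - <<'E'
from h import *
z=np.load("w3.npz"); ci={k:z[k] for k in("cx","cy","k1","R","t","fovy")}
n=atz("w",173+423/4,53+578/4,158,ci); s=bot.sense(); p=s["tool_pos"];y=s["tcp_rot"][2]
print(n, p+30*np.array([np.cos(y),np.sin(y),0])-n, y)
d=z["d"]; 
pts=[]
R=ci["R"];t=ci["t"];f=210/np.tan(np.radians(ci["fovy"])/2)
for v in range(100,150):
  for u in range(255,305):
    Z=d[v,u]
    if Z>0:
      o,r=ray("w",u,v,ci); X=o+r*Z
      if X[2]>105: pts.append(X)
pts=np.array(pts); print(len(pts),pts[:,2].mean() if len(pts) else 0, pts.min(0),pts.max(0))
i=np.median(pts[:,2]);print(i)
shift([507.8,140.0,145])
E
```

```text
[504.05159996  93.80662184 158.        ] [-0.53218901 -2.00156107 10.5099633 ] 1.5296678548625926
281 111.47602074683563 [496.61073915 132.20935976 105.27024449] [517.07848867 142.24506474 114.07085936]
112.16650985363987
pos [502.29  61.83 168.51] rot [-3.1413e+00  4.0000e-04  1.5297e+00] F [0.26 0.23 0.17] T [-0.045 -0.019 -0.032] t 7.4
shift [78.33  2.3  23.51]
```

Request:
play_rows --motion '[0,16,1,0,0.02,0,16,1,0,0,0,16,0,0,0,0,16,0,0,0,0,8,0,0,0,0,6.3,0,0,0,0,0,0,10,0,0,0,0,8,0,0,0,0,4,0,0,0,0,0,0]' --newtons 45

```text
time_s: 8.4
tool_pos: [508.2, 140.1, 145.5]
tcp_rot: [-3.14, 0.0, 1.509]
ft_force: [-0.2, -0.5, -0.2]
width: 10.8
grip_force: 45.0
```

```bash
python3 - <<'E'
from h import *
p,d=bot.camera("side"); cv2.imwrite("pics/s4.png",cv2.resize(p[140:230,210:320],None,fx=6,fy=6,interpolation=cv2.INTER_CUBIC))
bot.camera("top")
shift([507.7,140.1,145])
E
```

```text
pos [508.86 140.33 146.52] rot [-3.1414  0.      1.5094] F [ 0.84  0.22 -0.6 ] T [-0.063  0.115  0.005] t 8.5
shift [-0.3  -1.14  1.52]
```

View pics/s4.png

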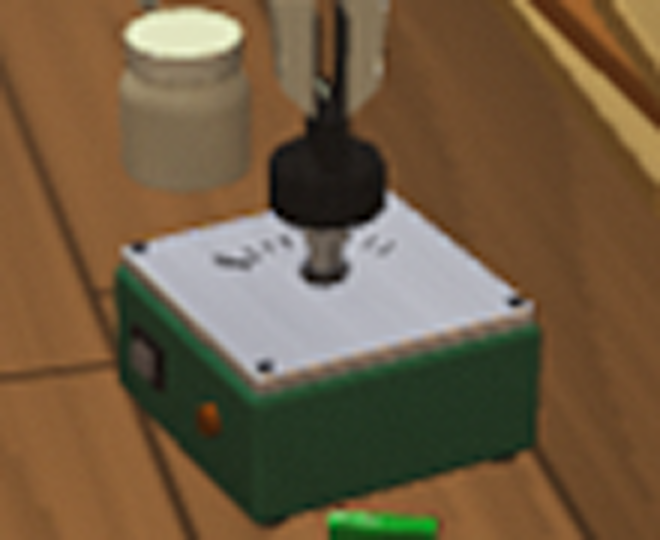

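The knob hangs centred over the shaft. I'll lower it gently and watch the force.

Request:
play_rows --motion '[0,0,-0.5,1,0,0,0,0,1,0,0,0,0,1,0,0,0,0,1,0,0,0,0,1,0,0,0,0,1,0,0,0,0,0.5,0,0,0,0,0,0,0,0,0,0,0,0,0,0,0,0]' --newtons 45

```text
time_s: 9.5
tool_pos: [508.3, 140.7, 140.2]
tcp_rot: [3.141, -0.0, 1.51]
ft_force: [0.7, 0.1, -0.8]
width: 10.6
grip_force: 45.0
```

Request:
play_rows --motion '[0,0,0,0.5,0,0,0,0,0.5,0,0,0,0,0.5,0,0,0,0,0.5,0,0,0,0,0,0,0,0,0,0,0,0,0,0,0,0,0,0,0,0,0,0,0,0,0,0,0,0,0,0,0]'

```text
time_s: 10.5
tool_pos: [508.3, 140.7, 138.1]
tcp_rot: [3.142, -0.0, 1.51]
ft_force: [-0.3, -0.7, -0.4]
width: 10.9
grip_force: 45.0
```

```bash
python3 - <<'E'
from h import *
shift([507.7,140.1,145])
E
```

```text
pos [508.32 140.67 138.13] rot [ 3.1415e+00 -1.0000e-04  1.5098e+00] F [-0.33 -0.66 -0.39] T [-0.074  0.099  0.011] t 10.5
shift [-0.6  -0.58 -6.87]
```

Request:
play_rows --motion '[0,0,0,0.5,0,0,0,0,0.5,0,0,0,0,0.5,0,0,0,0,0.5,0,0,0,0,0.5,0,0,0,0,0,0,0,0,0,0,0,0,0,0,0,0,0,0,0,0,0,0,0,0,0,0]'

```text
time_s: 11.5
tool_pos: [508.3, 140.7, 135.6]
tcp_rot: [3.142, -0.0, 1.51]
ft_force: [-1.3, 0.0, 0.1]
width: 10.5
grip_force: 45.0
```

```bash
python3 - <<'E'
from h import *
shift([507.7,140.1,145])
E
```

```text
pos [508.34 140.65 135.64] rot [ 3.1415e+00 -1.0000e-04  1.5098e+00] F [-1.33  0.03  0.12] T [-0.147  0.234 -0.024] t 11.5
shift [-0.59 -0.6  -9.36]
```

No force 5 mm below the tip height, so the D has dropped on. I'll ease the lateral load and push straight down.

Request:
play_rows --motion '[0,0,-0.5,0.5,0,0,0,0,1,0,0,0,0,1,0,0,0,0,1,0,0,0,0,1,0,0,0,0,1,0,0,0,0,1,0,0,0,0,0.5,0,0,0,0,0,0,0,0,0,0,0]' --newtons 55

```text
time_s: 12.5
tool_pos: [508.0, 140.7, 128.8]
tcp_rot: [3.141, -0.0, 1.51]
ft_force: [-0.2, -0.7, 4.9]
width: 10.3
grip_force: 55.0
```

```bash
python3 - <<'E'
from h import *
shift([507.7,140.1,145])
E
```

```text
pos [507.98 140.7  128.8 ] rot [ 3.1411e+00 -2.0000e-04  1.5098e+00] F [-0.22 -0.67  4.9 ] T [-0.178  0.219 -0.04 ] t 12.5
shift [ -0.62  -0.25 -16.2 ]
```

Request:
play_rows --motion '[0,0,0,0.5,0,0,0,0,0.5,0,0,0,0,0.5,0,0,0,0,0.5,0,0,0,0,0,0,0,0,0,0,0,0,0,0,0,0,0,0,0,0,0,0,0,0,0,0,0,0,0,0,0]'

```text
time_s: 13.5
tool_pos: [508.5, 140.8, 127.5]
tcp_rot: [3.14, -0.0, 1.51]
ft_force: [-0.5, -0.5, 8.4]
width: 10.3
grip_force: 55.0
```

Request:
play_rows --motion '[0,0,0,0.5,0,0,0,0,0.5,0,0,0,0,0.5,0,0,0,0,0.5,0,0,0,0,0,0,0,0,0,0,0,0,0,0,0,0,0,0,0,0,0,0,0,0,0,0,0,0,0,0,0]'

```text
time_s: 14.5
tool_pos: [508.1, 140.7, 124.9]
tcp_rot: [3.141, -0.0, 1.51]
ft_force: [-0.9, -1.1, 5.9]
width: 10.4
grip_force: 55.0
```

Request:
play_rows --motion '[0,0,0,1,0,0,0,0,1,0,0,0,0,1,0,0,0,0,1,0,0,0,0,1,0,0,0,0,1,0,0,0,0,1,0,0,0,0,1,0,0,0,0,0,0,0,0,0,0,0]'

```text
time_s: 15.5
tool_pos: [507.8, 140.6, 116.4]
tcp_rot: [-3.141, 0.0, 1.51]
ft_force: [-0.2, -0.1, 2.3]
width: 10.2
grip_force: 55.0
```

Request:
play_rows --motion '[0,0,0,0.5,0,0,0,0,0.5,0,0,0,0,0.5,0,0,0,0,0.5,0,0,0,0,0,0,0,0,0,0,0,0,0,0,0,0,0,0,0,0,0,0,0,0,0,0,0,0,0,0,0]'

```text
time_s: 16.5
tool_pos: [507.8, 140.7, 114.6]
tcp_rot: [3.142, -0.0, 1.51]
ft_force: [0.4, -1.9, 3.2]
width: 10.1
grip_force: 55.0
```

Request:
play_rows --motion '[0,0,0,0.5,0,0,0,0,0.5,0,0,0,0,0.5,0,0,0,0,0.5,0,0,0,0,0,0,0,0,0,0,0,0,0,0,0,0,0,0,0,0,0,0,0,0,0,0,0,0,0,0,0]'

```text
time_s: 17.5
tool_pos: [507.9, 140.7, 112.9]
tcp_rot: [3.141, -0.0, 1.51]
ft_force: [-0.6, -1.4, 4.9]
width: 10.0
grip_force: 55.0
```

Request:
play_rows --motion '[0,0,0,0.5,0,0,0,0,0.5,0,0,0,0,0,0,0,0,0,0,0,0,0,0,0,0,0,0,0,0,0,0,0,0,0,0,0,0,0,0,0,0,0,0,0,0,0,0,0,0,0]'

```text
time_s: 18.5
tool_pos: [508.3, 140.8, 112.7]
tcp_rot: [3.14, -0.0, 1.51]
ft_force: [-1.8, -0.9, 11.0]
width: 10.4
grip_force: 55.0
```

Home: the tip met the bore's end at the expected height. I'll relax the press and turn anticlockwise in stages.

Request:
play_rows --motion '[0,0,0,-1.5,0,0,0,0,-1.5,0,0,0,0,-1.5,0,0,0,0,-0.5,0,0,0,0,0,-0.05,0,0,0,0,-0.08,0,0,0,0,-0.08,0,0,0,0,-0.08,0,0,0,0,-0.08,0,0,0,0,0]' --newtons 30

```text
time_s: 19.5
tool_pos: [507.7, 140.8, 116.4]
tcp_rot: [-3.141, -0.0, 1.88]
ft_force: [-0.7, 0.6, 2.5]
width: 10.9
grip_force: 30.0
```

```bash
python3 - <<'E'
from h import *
shift([507.7,140.1,118])
E
```

```text
pos [507.68 140.81 116.41] rot [-3.1413e+00 -4.0000e-04  1.8802e+00] F [-0.69  0.58  2.47] T [-0.145  0.075 -0.122] t 19.5
shift [-0.68 -0.2  -1.59]
```

Request:
play_rows --motion '[0,0,0,0,-0.08,0,0,0,0,-0.08,0,0,0,0,-0.08,0,0,0,0,-0.08,0,0,0,0,-0.08,0,0,0,0,-0.08,0,0,0,0,-0.08,0,0,0,0,-0.04,0,0,0,0,0,0,0,0,0,0]'

```text
time_s: 20.5
tool_pos: [507.7, 140.7, 116.5]
tcp_rot: [-3.141, -0.0, 2.477]
ft_force: [-1.7, -0.8, 2.0]
width: 11.2
grip_force: 30.0
```

```bash
python3 - <<'E'
from h import *
shift([507.7,140.1,118])
E
```

```text
pos [507.65 140.72 116.48] rot [-3.1414e+00 -4.0000e-04  2.4773e+00] F [-1.7  -0.85  2.03] T [-0.105  0.146 -0.139] t 20.5
shift [-0.42 -0.46 -1.52]
```

Now small steps, watching the twist.

Request:
play_rows --motion '[0,0,0,0,-0.03,0,0,0,0,-0.03,0,0,0,0,-0.03,0,0,0,0,-0.03,0,0,0,0,0,0,0,0,0,0,0,0,0,0,0,0,0,0,0,0,0,0,0,0,0,0,0,0,0,0]'

```text
time_s: 21.5
tool_pos: [507.8, 140.7, 116.6]
tcp_rot: [3.142, -0.0, 2.6]
ft_force: [-0.7, -0.1, 2.1]
width: 11.2
grip_force: 30.0
```

```bash
python3 - <<'E'
from h import *
shift([507.7,140.1,118])
E
```

```text
pos [507.78 140.68 116.62] rot [ 3.1416e+00 -1.0000e-04  2.5997e+00] F [-0.73 -0.07  2.09] T [-0.084  0.288 -0.112] t 21.5
shift [-0.23 -0.54 -1.38]
```

Request:
play_rows --motion '[0,0,0,0,-0.02,0,0,0,0,-0.02,0,0,0,0,0,0,0,0,0,0,0,0,0,0,0,0,0,0,0,0,0,0,0,0,0,0,0,0,0,0,0,0,0,0,0,0,0,0,0,0]'

```text
time_s: 22.5
tool_pos: [507.8, 140.7, 116.6]
tcp_rot: [3.142, -0.0, 2.64]
ft_force: [-2.2, -0.6, 2.8]
width: 11.2
grip_force: 30.1
```

```bash
python3 - <<'E'
from h import *
shift([507.7,140.1,118])
E
```

```text
pos [507.81 140.71 116.62] rot [ 3.1415 -0.      2.6398] F [-2.23 -0.57  2.76] T [-0.048  0.342 -0.096] t 22.5
shift [-0.19 -0.59 -1.38]
```

Request:
play_rows --motion '[0,0,0,0,-0.02,0,0,0,0,-0.02,0,0,0,0,0,0,0,0,0,0,0,0,0,0,0,0,0,0,0,0,0,0,0,0,0,0,0,0,0,0,0,0,0,0,0,0,0,0,0,0]'

```text
time_s: 23.5
tool_pos: [507.8, 140.7, 116.6]
tcp_rot: [3.142, 0.0, 2.68]
ft_force: [-1.1, -0.5, 2.2]
width: 11.2
grip_force: 30.1
```

```bash
python3 - <<'E'
from h import *
shift([507.7,140.1,118])
E
```

```text
pos [507.82 140.69 116.63] rot [3.1415 0.     2.6798] F [-1.09 -0.45  2.18] T [-0.051  0.38  -0.138] t 23.5
shift [-0.16 -0.58 -1.37]
```

Request:
play_rows --motion '[0,0,0,0,-0.015,0,0,0,0,-0.015,0,0,0,0,0,0,0,0,0,0,0,0,0,0,0,0,0,0,0,0,0,0,0,0,0,0,0,0,0,0,0,0,0,0,0,0,0,0,0,0]'

```text
time_s: 24.5
tool_pos: [507.8, 140.7, 116.6]
tcp_rot: [3.142, 0.0, 2.71]
ft_force: [-0.8, -0.3, 2.3]
width: 11.0
grip_force: 30.1
```

```bash
python3 - <<'E'
from h import *
shift([507.7,140.1,118])
E
```

```text
pos [507.81 140.68 116.62] rot [3.1416 0.     2.7098] F [-0.82 -0.34  2.32] T [-0.091  0.344 -0.113] t 24.5
shift [-0.14 -0.58 -1.38]
```

Request:
play_rows --motion '[0,0,0,0,-0.015,0,0,0,0,-0.01,0,0,0,0,0,0,0,0,0,0,0,0,0,0,0,0,0,0,0,0,0,0,0,0,0,0,0,0,0,0,0,0,0,0,0,0,0,0,0,0]'

```text
time_s: 25.5
tool_pos: [507.8, 140.7, 116.6]
tcp_rot: [3.141, 0.0, 2.735]
ft_force: [-1.5, -0.0, 2.1]
width: 10.9
grip_force: 30.1
```

```bash
python3 - <<'E'
from h import *
shift([507.7,140.1,118])
E
```

```text
pos [507.84 140.7  116.63] rot [3.1415 0.     2.7348] F [-1.55 -0.05  2.12] T [-0.038  0.342 -0.206] t 25.5
shift [-0.11 -0.61 -1.37]
```

The twist rose to 0.21 N m, so the stop is reached. I'll relieve it slightly, open and lift away.

Request:
play_rows --motion '[0,0,0,-1,0.02,0,0,0,-1,0.02,0,0,0,0,0,25,0,0,0,0,50,0,0,0,0,50,0,0,0,0,50,0,0,0,0,50,0,0,0,0,50,0,0,0,0,50,0,0,0,0]'

```text
time_s: 26.5
tool_pos: [507.8, 140.7, 118.6]
tcp_rot: [3.141, -0.0, 2.695]
ft_force: [-0.1, 0.6, 0.8]
width: 49.7
grip_force: 0.0
```

Request:
play_rows --motion '[50,0,0,-5,0,50,0,0,-10,0,50,0,0,-15,0,50,0,0,-20,0,50,0,0,-20,0,50,-10,0,-10,0,50,-20,0,0,0,50,-20,0,0,0,50,-10,0,0,0,50,0,0,0,0]'

```text
time_s: 27.5
tool_pos: [562.6, 114.2, 198.8]
tcp_rot: [3.141, 0.0, 2.694]
ft_force: [0.5, 0.8, -0.4]
width: 50.0
grip_force: 0.0
```

```bash
python3 - <<'E'
from h import *
bot.camera("wrist");ci=bot.camera_info("wrist"); p,d=bot.camera("wrist"); np.savez("w5.npz",d=d,**ci)
shift([507.7,140.1,118]); q=proj("w",[507.7,140.1,100],ci); u0=max(0,int(q[0])-100);v0=max(0,int(q[1])-75); print(u0,v0,q)
cv2.imwrite("pics/w5.png",cv2.resize(p[v0:v0+150,u0:u0+200],None,fx=4,fy=4,interpolation=cv2.INTER_CUBIC))
E
```

```text
pos [561.36 114.94 198.64] rot [-3.1415e+00 -8.0000e-04  2.6946e+00] F [-0.05 -0.25  0.24] T [-0.016 -0.029 -0.014] t 27.6
shift [59.27 -0.51 80.64]
177 67 [277.88693318 142.40416667]
```

View pics/w5.png

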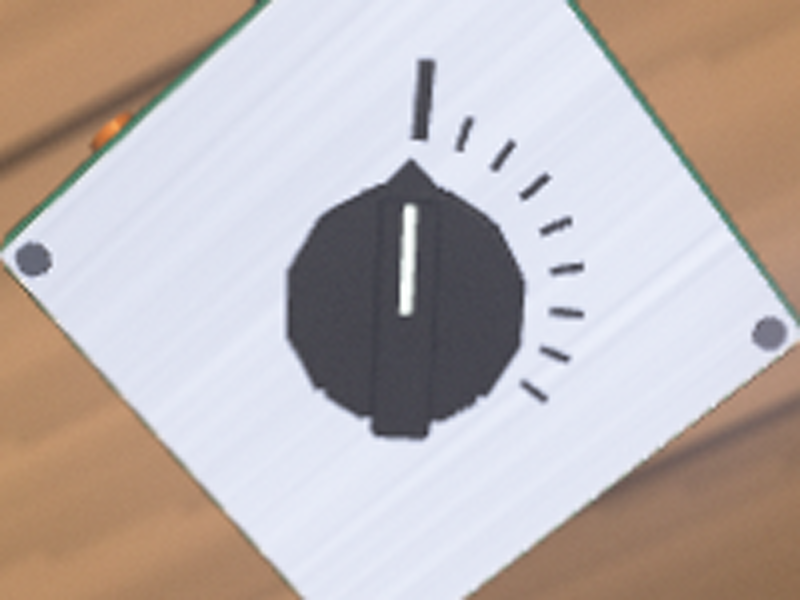

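The knob is seated. Its nose is at crop pixel (411,160), just inside the long tick's inner end at (420,139). I'll check the height by depth before handing in.

```bash
python3 - <<'E'
from h import *
z=np.load("w5.npz"); ci={k:z[k] for k in("cx","cy","k1","R","t","fovy")}
for x,y in((405,280),(402,380),(340,300),(480,300)):
  u,v=177+x/4,67+y/4; o,r=ray("w",u,v,ci); print((o+r*float(z["d"][int(v),int(u)])).round(1))
n=atz("w",177+411/4,67+160/4,108,ci); print("nose",n,"mark",np.array([507.7,140.1])+30*np.array([np.cos(2.593),np.sin(2.593)]))
E
```

```text
[500.6 143.9 144.7]
[517.7 135.  143.7]
[500.2 128.6 116.1]
[513.3 155.8 115.2]
nose [480.74771409 154.82581212 108.        ] mark [482.10222161 155.74460743]
```

```bash
python3 -c "
from station import bot
print(bot.finish_job())"
```

```text
the job is handed in; nothing more can be done
None
```

The black knob is snapped fully home on the D-shaft and turned anticlockwise to its low-speed stop, its nose about 2 mm from the mark; it is let go and the job is handed in, with no verdict returned.

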